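# Carton from tube carrier to checking bay

### The job

A tube carrier has arrived in its slanted cradle. Reach down into it along its slant, opening the fingers only once they are inside (open ones do not fit) and without ramming the carrier, draw out the carton, and set it down gently on its end in the middle lane of the orange tray; let go. Then slide the tray by its black handle all the way home into the white checking bay, with the carton still standing in its lane, and leave everything else where it stands.

Things in the scene. Friction and masses are not known exactly. Their poses are not given: they have to be found in the camera images.
- carrier_mouth (a point): Centre of the open mouth of the tube carrier, a fixed clear round tube (outside 108, inside 100 mm diameter) with a blue collar at the mouth: opening 84, outside 112 mm diameter, 14 mm deep. z points out of the mouth along the tube, 35 degrees from vertical, leaning to the cradle's -x (the robot's side); y is level. Fully opened fingers do not fit in.
- carrier: The same tube; origin at its closed lower end, 130 mm from the mouth, axes as at the mouth. Its foam floor is 100 mm below the mouth. The carton stands on it on the tube's axis, 20 mm thickness along y, 60 mm width along x, top 25 mm below the mouth, lower narrow side on a foam strip. Foam blocks 2 mm beside it flank its lowest 25 mm only; higher up both flat sides are free for a finger.
- cradle: Dark steel cradle, fixed on the table, that carries the tube. Origin on the table under the tube's lower end; z up, the tube leans to -x. Base 200 x 140 mm, 12 mm thick; two side posts 123 mm high.
- carton_center (a point): Centre of the carton to be moved: a white and grey tablet carton, 20 mm thick (its x axis), 60 mm wide (y), 75 mm tall (z, points to the top end, toward the carrier's mouth at the start), loose, about 50 g. Grasp it across the 20 mm thickness near the top end.
- tray_lane (a point): Centre of the floor of the middle lane of the loose orange tray, 4 mm over the table. Tray 130 mm (x) by 90 mm (y), walls 22 mm high, 0.35 kg; x points to its rear, which enters the bay first. Two ribs along x, 33 mm tall, leave a lane 28 mm wide and 124 mm long for the carton, its 60 mm width along x. The tray starts in front of the bay, turned up to 0.2 rad from it.
- tray_handle (a point): Grip point of the tray's handle: a black upright fin at the middle of the tray's front, 10 mm thick (y), 50 mm long (x), top 51 mm above the table; the point is inside it, 34 mm above the table and 92 mm in front of the lane's centre. Axes as the tray. Pinch it across its thickness from above.
- bay: White bay fixed on the table, open to the front. Origin on the table, middle of the front face; x inward, y left. Housing 112 deep, 116 wide, 118 mm high; inside 96 wide, 106 high, 102 mm deep to the rear stop. Grey cheeks 30 mm high flare to 136 mm wide 35 mm before the face. Fully home, the tray's rear is at the stop: lane centre 37 mm inside the face, handle point 55 mm before it, both at y 0.
- pill_bottle_center (a point): Centre of an amber tablet bottle with white cap, 43 mm diameter, 77 mm tall, upright; leave alone.
- tape_roll: Roll of tan tape lying flat, 83 mm diameter, 19 mm high, origin under its centre; leave alone.
- stapler: Blue stapler, 32 x 133 x 52 mm (long along its y), origin under its centre; leave alone.
- box_red: White and red medicine carton lying flat, 55 x 110 x 35 mm (long along its y), origin under its centre; leave alone.
- stamp: Wooden stamp with a black knob, 26 x 50 mm, 72 mm high, origin under its centre; leave alone.
- marker: White marker with blue cap lying flat, 85 mm long (its y), 20 mm high, origin under its centre; leave alone.
There are look-alikes about, which are no part of the job. There is more than one size of the bay; the one meant has the size given above.

How it is judged:
On the way, in this order (a step that is already met when the one before it is completed fails the run):
1. the carton is drawn right out of the carrier (z of carton_center in the frame of carrier_mouth above 0.04 m), for 0.05 s.
2. the carton stands in the middle lane of the tray, let go, with the tray still outside the bay (x of carton_center in the frame of tray_lane between -0.045 and 0.045 m and y of carton_center in the frame of tray_lane between -0.01 and 0.01 m and z of carton_center in the frame of tray_lane between 0.03 and 0.043 m and angle between carton_center's own z axis and vertical below 0.2 rad and contact force between carton and the fingers below 0.05 N and linear speed of carton below 0.03 m/s and x of tray_lane in the frame of bay below -0.03 m), for 0.2 s.
At the end, for the whole second after the job is handed in: The tray lies flat, fully home in the bay (within 7 mm of the rear stop, square to within 0.08 rad) and at rest, and the carton stands on its end (within 0.2 rad of upright) at rest on the floor of its middle lane, released (x of carton_center in the frame of tray_lane between -0.045 and 0.045 m and y of carton_center in the frame of tray_lane between -0.01 and 0.01 m and z of carton_center in the frame of tray_lane between 0.03 and 0.043 m and angle between carton_center's own z axis and vertical below 0.2 rad and contact force between carton and the fingers below 0.05 N and linear speed of carton below 0.03 m/s and x of tray_lane in the frame of bay above 0.03 m and angle between the x axis of tray_lane and the x axis of bay, either way round below 0.08 rad and linear speed of tray below 0.02 m/s and height (world z) of tray_lane below 0.009 m); the robot touches nothing.
It fails at once if the carrier or its cradle is rammed (over 25 N) (contact force between any of the arm, the fingers and cradle above 25 N).
It fails at once if the carton is dropped (falls freely by more than about 2 cm) (contact force between carton and anything else below 0.02 N and linear speed of carton above 0.6 m/s).
It fails at once if a bystander is pushed more than 25 mm (distance of any of pill_bottle_center, tape_roll, stapler, box_red, stamp, marker from where it was at the start of the episode above 0.025 m).
It also fails if it takes over 72 s, if anything falls off the work surface, if the arm or the gripper's body presses on something with over 40 N, if the wrist force passes 120 N, or if a joint passes its speed limit or range.

### The arm

A 7-joint arm with a two-finger parallel gripper is mounted at the origin on a cart in front of the work surface, level with it; the furniture and walls round the work are solid. World frame = base frame: x ahead of the robot, y to its left, z up, the work surface at z = 0. Lengths are in m, angles in rad, forces in N, time in s.
With the tool pointing down it reaches from about 0.4 to 0.85 m from the base axis. Payload 10.4 kg.
Tool frame: the origin (TCP) lies between the finger pads; the fingertips stand ahead of it and the grasp point (between the pads) lies 3 mm ahead of it (r.tips_ahead is the z of the fingertips in the tool frame, in m); z points along the fingers, y is the line along which they close (so a half turn about z gives the same grasp; the last joint's range is limited). The gripper opens to 87 mm and grips with 3 to 60 N. Pads are 19 mm wide; open, the fingers measure 117 mm over their backs; the gripper's body (75 mm by 190 mm) begins 51 mm behind the grasp point.
Start: joints at [1.278, 0.332, -0.065, 1.46, 0.022, 1.35, -0.088], TCP at [0.167, -0.602, 0.219] pointing down, gripper open.
Joint ranges: [-2.6, 2.6], [-0.5, 2.12], [-1.47, 1.34], [0.16, 2.42], [-1.27, 4.41], [0.06, 2.06], [-2.6, 2.6]. Speed limits (rad/s): [2.22, 2.22, 2.79, 2.79, 3.14, 3.14, 3.14].

### API

Orientations are given as a unit quaternion [x, y, z, w].
In Python, from bench import telemetry, camera, get_calibration, r gives the robot as it stands.
- The arm moves only by the tool drive_tool, never from a script. Its argument "series" is one flat list of numbers, 7 for each row, row after row: the turn, a rotation vector about the tool's x, y, z in units of 5 degrees (1.0 is 5 degrees), then the shift along the tool's x, y, z in units of 40 mm (1.0 is 40 mm), then the opening, from -1 (shut) to 1 (fully open). A call has 1 to 10 rows; each row is the pose to reach, as a shift and turn from the pose commanded when the call began, along the tool's axes at that moment; what a row does not reach only later rows make up. A row lasts 1/12 s, in which the tool goes at most 41.7 mm and 7.16 degrees, less where a joint would pass 70% of its speed; a pose out of reach is approached as far as the arm can. A call with a gripper value outside its range is refused whole. The fingers move at their own pace and stop on an object; "grip_force" is the grip in N (left out, the last holds). Time passes only in rows, so rows that repeat a pose let the fingers close. It gives the time, the measured TCP pose, the force, the opening and the grip force at its end, in the units of the state.
- telemetry.read_state(): the state, without advancing time (a new reading comes with each control period).
- camera(name): name is "scene" or "top"; returns the picture (420x560x3 uint8, red, green, blue); there is no depth.
- get_calibration(name): a dict with "fovy" (degrees; the focal length in pixels is half the picture's height over the tangent of half this angle, whatever the lens; pixels are square), "cx", "cy" (the principal point, pixels), "xyz" and "rotation" of the camera in the world. Camera axes: x right, y up, looking along -z (the intrinsics and any distortion apply to the point x, -y, -z); pixel columns grow to the right and rows downward; lengths in m; the calibration is good to about 2 mm. A picture is of the moment at which its call begins. get_calibration takes no time and is no camera call.
- r.close_job(): hands the job in; it is judged then, once.
The state is a dict: "time": time; "joint_positions": joint angles; "joint_vel": joint speeds; "joint_torque": joint torques, N m; "ee_pos": TCP position; "eef_rot": TCP orientation; "ft_force": force on the tool from outside, world axes, zero at the start; "torque": the same for the moment, N m; "width": finger opening in m; "grip_force": force on a finger pad.
Only numpy, scipy, OpenCV 4.12 (cv2) and the standard library are available. Lean on these libraries where they do the work, as an engineer would, in place of code of your own. Each camera call takes 0.05 s, during which the arm holds its last target. There are 200 camera calls.

## Working session

There is one attempt and no reset: what is moved stays moved. The work goes in short steps, Python scripts to look and compute and a tool call to move; the robot and the scene stay as the last step left them, time stands still between calls to the robot, and variables do not carry over. Pictures are saved under pics/ and viewed, at most 10 in all, crops included, and the job is handed in when it is done.

Besides the shell and the picture viewer there is one more tool, called after "Call:" in YAML: its name, and indented under it one key for each argument. drive_tool: Moves the arm, as the interface text tells. Its arguments: {"type":"object","properties":{"series":{"type":"array"},"grip_force":{"type":"number"}},"required":["series"]}

```bash
mkdir -p pics && ls && python3 - <<'E'
from bench import telemetry, camera, get_calibration, r
import cv2
for n in("scene","top"):
    im=camera(n); cv2.imwrite(f"pics/{n}0.png",im[:,:,::-1]); print(n,get_calibration(n))
print(telemetry.read_state(), r.tips_ahead)
E
```

```text
pics
scene {'fovy': 56.14965396027323, 'cx': 279.0343288110497, 'cy': 208.2494841433895, 'xyz': array([0.08512888, 0.70555838, 0.97386438]), 'rotation': array([-0.10133659,  0.34660542,  0.89257013, -0.27002618])}
top {'fovy': 50.31165544596628, 'cx': 277.79401776645324, 'cy': 207.27552376062312, 'xyz': array([0.29929691, 0.04364956, 1.38664228]), 'rotation': array([-0.06653872,  0.06199187,  0.70610714, -0.70224092])}
{'time': 0.1, 'joint_positions': array([ 1.27841187,  0.33280388, -0.06470735,  1.46083318,  0.02161167,
        1.34989094, -0.08851214]), 'joint_vel': array([-9.56957843e-04,  6.72475522e-04,  4.23052554e-04, -2.92536355e-03,
        8.23367027e-04,  3.40627920e-05, -8.84491309e-04]), 'joint_torque': array([ 1.94459652e-03, -6.24542856e+01,  2.51632661e-02, -3.90719426e+01,
       -6.12480612e-02,  3.65888339e-02,  1.01167279e-05]), 'ee_pos': array([ 0.16648501, -0.60206817,  0.21824805]), 'eef_rot': array([ 9.90914559e-01,  1.34491460e-01, -1.14872137e-04, -6.08981743e-04]), 'ft_force': array([-0.13894986,  0.66005807,  0.24998117]), 'torque': array([ 0.0476679 , -0.00963094,  0.00228508]), 'grip_force': 0.0, 'width': 0.0873338440740858} 0.022
```

View pics/scene0.png

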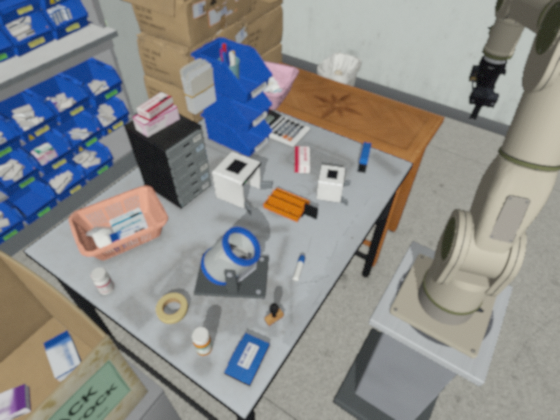

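View pics/top0.png

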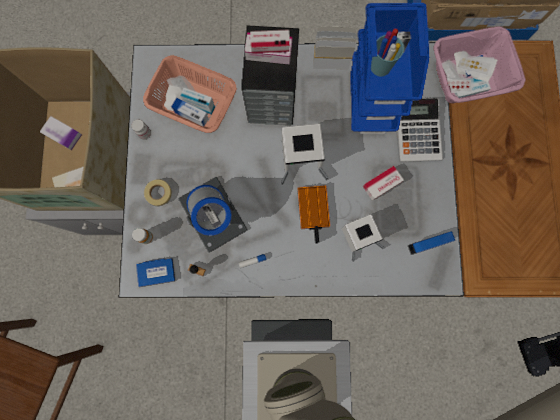

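Scene: the carrier with blue collar is at top (210,212) / scene (240,245). The tray is at top (314,207), with its handle at (317,234). Bay candidates are top (303,144) and a smaller one at (364,232). The only blue-collared tube is at (210,212). Next I check these choices in a close crop.

```bash
cat > h.py <<'E'
import numpy as np, cv2
from scipy.spatial.transform import Rotation as R
from bench import telemetry, camera, get_calibration, r
def cam(n):
    c=get_calibration(n); return c, R.from_quat(c['rotation']).as_matrix(), 210/np.tan(np.radians(c['fovy'])/2)
def ray(n,p):
    c,M,f=cam(n); p=np.asarray(p,float)
    d=M@np.array([(p[0]-c['cx'])/f,-(p[1]-c['cy'])/f,-1]); return c['xyz'],d/np.linalg.norm(d)
def onz(n,p,z):
    o,d=ray(n,p); return o+d*(z-o[2])/d[2]
def proj(n,X):
    c,M,f=cam(n); q=M.T@(np.asarray(X)-c['xyz']); return np.array([c['cx']-f*q[0]/q[2],c['cy']+f*q[1]/q[2]])
def tri(p,q):
    a,u=ray('top',p); b,v=ray('scene',q)
    s=np.linalg.lstsq(np.c_[u,-v],b-a,rcond=None)[0]; A=a+s[0]*u;B=b+s[1]*v
    return (A+B)/2,np.linalg.norm(A-B)
E
python3 - <<'E'
from h import *
t=cv2.imread('pics/top0.png'); s=cv2.imread('pics/scene0.png')
a=cv2.resize(t[110:265,170:395],None,fx=3.5,fy=3.5,interpolation=cv2.INTER_CUBIC); cv2.imwrite('pics/tc.png',a)
b=cv2.resize(s[140:310,180:360],None,fx=3.5,fy=3.5,interpolation=cv2.INTER_CUBIC); cv2.imwrite('pics/sc.png',b)
for n,im in(('top',t),('scene',s)):
    hsv=cv2.cvtColor(im,cv2.COLOR_BGR2HSV)
    m=cv2.inRange(hsv,(5,170,120),(18,255,255)); 
    N,l,st,ce=cv2.connectedComponentsWithStats(m)
    for i in range(1,N):
        if st[i][4]>150:
            pts=np.argwhere(l==i)[:,::-1].astype(np.float32); print(n,'orange',st[i],ce[i],cv2.minAreaRect(pts))
    m=cv2.inRange(hsv,(100,150,80),(130,255,255))
    N,l,st,ce=cv2.connectedComponentsWithStats(m)
    for i in range(1,N):
        if st[i][4]>150: print(n,'blue',st[i],ce[i])
for x in [(285,127),(323,127),(283,164),(326,160)]: print('bigbay top',onz('top',x,.118))
for x in [(346,222),(372,216),(383,238),(356,249)]: print('smallbay top',onz('top',x,.09))
E
```

```text
top orange [457 165  24 119 886] [467.37020316 224.56433409] ((467.83154296875, 224.08763122558594), (119.16532897949219, 15.656030654907227), 85.71085357666016)
top orange [ 298  186   31   42 1006] [312.71073559 206.76143141] ((313.2011413574219, 206.36180114746094), (41.052337646484375, 28.39532470703125), 84.5596694946289)
top orange [478 280  38  12 159] [496.68553459 284.99371069] ((496.5, 285.5), (37.0, 11.0), -0.0)
top blue [ 351    0   87  131 7011] [389.08201398  65.34117815]
top blue [191 197  40  38 551] [210.68965517 216.0508167 ]
top blue [413 232  42  21 386] [433.36787565 241.67875648]
top blue [137 259  37  27 597] [154.37855946 271.89782245]
scene orange [385 169  31  61 452] [399.61061947 200.14823009] ((399.85888671875, 197.94895935058594), (10.464186668395996, 64.74590301513672), 19.88516616821289)
scene orange [264 189  45  32 794] [285.78211587 204.05919395] ((285.6893615722656, 203.74559020996094), (39.846160888671875, 22.53846549987793), 22.61986541748047)
scene blue [   0    0   88   58 2355] [35.40382166 22.5447983 ]
scene blue [ 192   38   79  118 5230] [235.80956023  97.58413002]
scene blue [   0   58  128  186 9681] [ 54.64249561 138.40646627]
scene blue [223 227  37  39 493] [240.94726166 246.56795132]
scene blue [226 334  42  50 791] [246.011378   360.14791403]
bigbay top [0.77617521 0.02858991 0.118     ]
bigbay top [ 0.77533074 -0.08468093  0.118     ]
bigbay top [0.66195922 0.03535157 0.118     ]
bigbay top [ 0.67326846 -0.09113261  0.118     ]
smallbay top [ 0.4929258  -0.14802914  0.09      ]
smallbay top [ 0.51026266 -0.22479879  0.09      ]
smallbay top [ 0.44529384 -0.25394576  0.09      ]
smallbay top [ 0.41376511 -0.17438751  0.09      ]
```

View pics/tc.png

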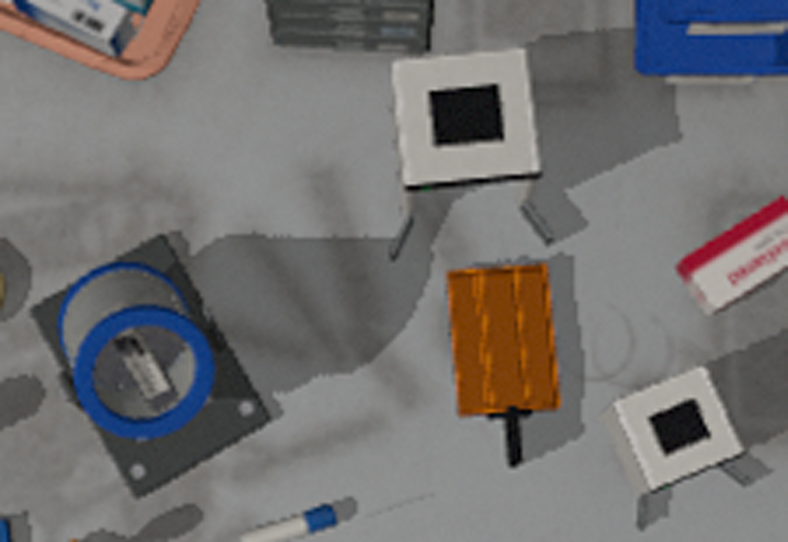

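View pics/sc.png

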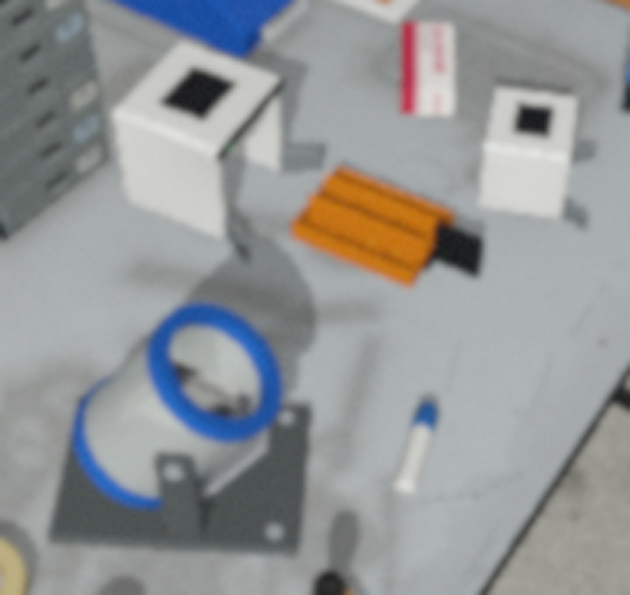

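Top crop: the large bay's roof corners are at crop (391,62), (524,48), (541,174) and (406,187). That matches 112–116 mm, so this is the bay meant; the one at (680,428) is smaller. The tray corners are (448,270), (547,264), (559,409) and (460,416), and the fin runs (512,412) to (515,465). The collar is centred near (145,372) with the carton inside, and the cradle base corners are (32,311), (135,497) and (272,415).

```bash
cat > meas.py <<'E'
from h import *
def tc(x,y): return ((x+.5)/3.5-.5+170,(y+.5)/3.5-.5+110)
def sc(x,y): return ((x+.5)/3.5-.5+180,(y+.5)/3.5-.5+140)
def poly(P,z): return np.array([onz('top',tc(*p),z)[:2] for p in P])
ang=lambda v: np.arctan2(v[1],v[0])
if __name__=='__main__':
    b=poly([(391,62),(524,48),(541,174),(406,187)],.118)
    print('bay sides',[np.linalg.norm(b[i]-b[i-1]).round(4) for i in range(4)],'c',b.mean(0),'yaw',ang(b[0]-b[3]),ang(b[1]-b[2]),ang(b[0]-b[1])-np.pi/2,ang(b[3]-b[2])-np.pi/2)
    t=poly([(448,270),(547,264),(559,409),(460,416)],.022)
    print('tray',[np.linalg.norm(t[i]-t[i-1]).round(4) for i in range(4)],'c',t.mean(0),'yaw',ang(t[0]-t[3]),ang(t[1]-t[2]),ang(t[0]-t[1])-np.pi/2,ang(t[3]-t[2])-np.pi/2)
    f=poly([(512,412),(515,465)],.051); print('fin',f,ang(f[0]-f[1]))
    c=poly([(32,311),(135,497),(272,415)],.012); print('cradle',ang(c[0]-c[1]),ang(c[1]-c[2])-np.pi/2,np.linalg.norm(c[0]-c[1]),np.linalg.norm(c[1]-c[2]),'c',(c[0]+c[2])/2)
    P={}
    for n,(x0,y0,x1,y1) in dict(top=(185,190,236,240),scene=(220,222,264,272)).items():
        im=cv2.imread(f'pics/{n}0.png'); hsv=cv2.cvtColor(im,cv2.COLOR_BGR2HSV)
        m=cv2.inRange(hsv,(100,130,90),(130,255,255)); k=np.zeros_like(m); k[y0:y1,x0:x1]=m[y0:y1,x0:x1]
        cs,hi=cv2.findContours(k,cv2.RETR_CCOMP,cv2.CHAIN_APPROX_NONE)
        for q,h in zip(cs,hi[0]):
            if len(q)>40: print(n,'hole' if h[3]>=0 else 'outer',cv2.fitEllipse(q))
E
python3 meas.py
```

```text
bay sides [np.float64(0.111), np.float64(0.1141), np.float64(0.1122), np.float64(0.114)] c [ 0.72549478 -0.02324459] yaw 0.10732336804863409 0.10586458922698073 0.10279049760349945 0.09254823814153901
tray [np.float64(0.1319), np.float64(0.0887), np.float64(0.131), np.float64(0.0873)] c [ 0.5521522 -0.0588979] yaw 0.06710374274989894 0.05617632628407259 0.05560089742101715 0.06533772170626517
fin [[ 0.48298637 -0.06283268]
 [ 0.4372865  -0.06446875]] 0.035785144443346045
cradle 0.5230916288181618 0.5404492144047177 0.19308292637577376 0.13971700332114598 c [0.53459348 0.2547293 ]
top outer ((210.56021118164062, 216.10801696777344), (36.614097595214844, 39.326717376708984), 74.71815490722656)
top hole ((210.61282348632812, 216.14244079589844), (27.843734741210938, 31.3133544921875), 61.159393310546875)
scene outer ((241.13015747070312, 246.023193359375), (32.168331146240234, 41.35710525512695), 139.49215698242188)
scene hole ((241.09487915039062, 245.56533813476562), (22.371923446655273, 33.17088317871094), 136.38043212890625)
```

```bash
python3 - <<'E'
from h import *
from meas import tc
for a,b in [((210.58,216.12),(241.1,245.8))]:
    m,g=tri(a,b); print('mouth',m,'gap',g)
yaw=.53; C=np.cos;S=np.sin
u=np.array([-S(.611)*C(yaw),-S(.611)*S(yaw),C(.611)])
# shift: check projected mouth rim and inner collar rim ellipse vs measured
yv=np.array([-S(yaw),C(yaw),0]); xv=np.cross(yv,u)
th=np.linspace(0,2*np.pi,60)
for n in('top','scene'):
    for rr,d in((.056,0),(.042,0),(.042,-.014)):
        P=np.array([proj(n,m+d*u+rr*(C(t)*xv+S(t)*yv)) for t in th],np.float32); print(n,rr,d,cv2.fitEllipse(P))
# carton top: dark/white seen near crop (145,368)-(162,392): on top plane
def onplane(p,d):
    o,k=ray('top',p); s=((m-d*u-o)@u)/(k@u); q=o+s*k-m; return q@xv,q@yv,q@u
# tool orientation: z=-u, y = +-yv
s=telemetry.read_state(); R0=R.from_quat(s['eef_rot'])
for sg in(1,-1):
    y=sg*yv; z=-u; Rt=R.from_matrix(np.c_[np.cross(y,z),y,z]); v=(R0.inv()*Rt).as_rotvec(); print(sg,v/np.radians(5),np.degrees(np.linalg.norm(v)))
    Rt2=R.from_matrix(np.c_[np.cross(y,[0,0,-1]),y,[0,0,-1]]); print('down',(R0.inv()*Rt2).as_rotvec()/np.radians(5))
E
```

```text
mouth [0.50429264 0.24059155 0.14784984] gap 0.0023344731736006643
top 0.056 0 ((210.1451416015625, 215.48016357421875), (36.8325309753418, 40.29224395751953), 68.9353256225586)
top 0.042 0 ((210.256591796875, 215.5961456298828), (27.620004653930664, 30.216283798217773), 68.91716003417969)
top 0.042 -0.014 ((209.511474609375, 213.85357666015625), (27.398469924926758, 29.91805076599121), 69.17369842529297)
scene 0.056 0 ((241.0443115234375, 246.3609619140625), (31.370973587036133, 42.97172546386719), 138.16929626464844)
scene 0.042 0 ((241.25938415527344, 246.1624755859375), (23.50952911376953, 32.215980529785156), 138.1685028076172)
scene 0.042 -0.014 ((238.5021514892578, 248.64109802246094), (23.54613494873047, 31.94398307800293), 138.1802215576172)
1 [ 9.96234909 -1.28397865 31.59451515] 165.764168942725
down [-1.61955756e-03  2.05729127e-02  3.30183279e+01]
-1 [ 0.89707577  6.96038202 -2.89244069] 37.95321989382479
down [-1.41991802e-02 -1.11779940e-03 -2.98166584e+00]
```

```bash
cat > plan.py <<'E'
from h import *
M=np.array([.504,.2405,.148]); YAW=.53
def frame(yaw=YAW,tilt=np.radians(35),sg=-1):
    u=np.array([-np.sin(tilt)*np.cos(yaw),-np.sin(tilt)*np.sin(yaw),np.cos(tilt)]); y=sg*np.array([-np.sin(yaw),np.cos(yaw),0])
    return R.from_matrix(np.c_[np.cross(y,-u),y,-u]),u
def plan(wps):
    s=telemetry.read_state(); p,q=s['ee_pos'],R.from_quat(s['eef_rot'])
    print('t',s['time'],'w',s['width'],'f',s['ft_force'].round(1),'j',s['joint_positions'].round(2))
    for P,Q in wps:
        P=np.array(P); Q=Q or q
        print('to',P.round(3),(q.inv()*Q).as_rotvec()/np.radians(5),(q.inv().apply(P-p)/.04)); p,q=P,Q
E
python3 - <<'E'
from plan import *
Q,u=frame()
plan([((.45,-.35,.34),None),((.50,-.02,.34),None),(M+.13*u,Q)])
E
```

```text
t 0.1 w 0.0873338440740858 f [-0.1  0.7  0.2] j [ 1.28  0.33 -0.06  1.46  0.02  1.35 -0.09]
to [ 0.45 -0.35  0.34] [0. 0. 0.] [ 8.51092134 -4.18830249 -3.03916027]
to [ 0.5  -0.02  0.34] [0. 0. 0.] [ 3.40372875 -7.61836897  0.00921266]
to [0.44  0.203 0.254] [ 0.89687471  6.95884682 -2.89248126] [ 0.03098107 -5.76801068  2.14489515]
```

Call:
drive_tool:
  series: [0,0,0,0.8,-0.4,-0.6,0,0,0,0,1.7,-0.8,-1.2,0,0,0,0,2.6,-1.2,-1.8,-0.17,0,0,0,3.4,-1.6,-2.4,-0.17,0,0,0,4.3,-2.1,-3,-0.17,0,0,0,5.2,-2.5,-3,-0.17,0,0,0,6.1,-3,-3,-0.17,0,0,0,6.9,-3.4,-3,-0.17,0,0,0,7.7,-3.8,-3,-0.17,0,0,0,8.5,-4.2,-3,-0.17]

```text
time: 0.93
ee_pos: [0.4511, -0.3474, 0.3389]
eef_rot: [0.991, 0.135, 0.0, -0.0]
ft_force: [0.6, -0.3, -0.1]
width: 0.0376
grip_force: 0.0
```

Call:
drive_tool:
  series: [0,0,0,0.4,-0.9,0,-0.17,0,0,0,0.8,-1.8,0,-0.17,0,0,0,1.2,-2.7,0,-0.17,0,0,0,1.6,-3.6,0,-0.17,0,0,0,2,-4.5,0,-0.17,0,0,0,2.4,-5.4,0,-0.17,0,0,0,2.8,-6.3,0,-0.17,0,0,0,3.2,-7.1,0,-0.17,0,0,0,3.4,-7.6,0,-0.17,0,0,0,3.4,-7.6,0,-0.17]

```text
time: 1.77
ee_pos: [0.4996, -0.0147, 0.339]
eef_rot: [0.99, 0.138, 0.0, -0.001]
ft_force: [0.2, 0.8, -0.2]
width: 0.0362
grip_force: 0.0
```

```bash
python3 - <<'E'
from plan import *
Q,u=frame()
plan([(M+.13*u,Q)])
E
```

```text
t 1.7667 w 0.036192152239608325 f [ 0.2  0.8 -0.2] j [ 0.51  0.05 -0.59  1.55  0.03  1.55 -1.37]
to [0.44  0.203 0.254] [ 0.87058152  6.95434511 -2.80474876] [ 0.04941355 -5.63842046  2.11902374]
```

Call:
drive_tool:
  series: [0.1,0.7,-0.3,0,-0.6,0.2,-0.17,0.2,1.4,-0.6,0,-1.2,0.4,-0.17,0.3,2.1,-0.9,0,-1.9,0.6,-0.17,0.4,2.8,-1.2,0,-2.6,0.9,-0.17,0.5,3.7,-1.5,0,-3.3,1.1,-0.17,0.6,4.6,-1.8,0,-4,1.3,-0.17,0.7,5.5,-2.1,0,-4.7,1.6,-0.17,0.8,6.4,-2.5,0,-5.2,1.9,-0.17,0.87,6.95,-2.8,0.05,-5.64,2.12,-0.17,0.87,6.95,-2.8,0.05,-5.64,2.12,-0.17]

```text
time: 2.6
ee_pos: [0.4386, 0.1983, 0.251]
eef_rot: [0.921, 0.248, 0.289, -0.077]
ft_force: [-0.5, -0.2, -0.4]
width: 0.0358
grip_force: 0.0
```

```bash
python3 - <<'E'
from plan import *
Q,u=frame()
plan([(M+.07*u,Q)])
t=camera('top')[:,:,::-1]; s=camera('scene')[:,:,::-1]
a=cv2.resize(t[165:265,165:265],None,fx=4,fy=4,interpolation=cv2.INTER_CUBIC); b=cv2.resize(s[190:290,190:290],None,fx=4,fy=4,interpolation=cv2.INTER_CUBIC)
cv2.imwrite('pics/pre.png',np.hstack([a,b]))
E
```

```text
t 2.6 w 0.03578528971086738 f [-0.5 -0.2 -0.4] j [ 0.24 -0.49 -0.55  2.25 -0.53  0.77 -1.09]
to [0.469 0.22  0.205] [ 0.0485517   0.02991831 -0.03059089] [ 0.11821649 -0.09108527  1.4732899 ]
```

View pics/pre.png

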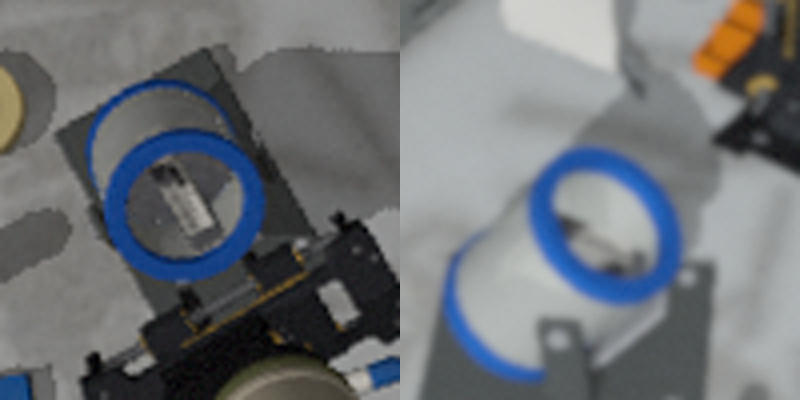

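Left half: the mouth ring is centred at crop (184,205), the carton top is a strip from about (162,165) to (212,240), and the fingers are at (190,300) and (285,255). I compare these with projections.

```bash
python3 - <<'E'
from plan import *
Q,u=frame(); yv=np.array([-np.sin(YAW),np.cos(YAW),0]); xv=np.cross(yv,u)
def show(X): return ((proj('top',X)-165)*4).round(), ((proj('scene',X)-190)*4).round()
print('mouth',show(M))
for a in(-.03,.03):
  for b in(-.01,.01): print('carton top',a,b,show(M-.025*u+a*xv+b*yv))
s=telemetry.read_state(); q=R.from_quat(s['eef_rot']); print('tips',[show(s['ee_pos']+q.apply([0,k,.022])) for k in(-.018,.018)])
print('tcp in mouth frame', [(s['ee_pos']-M)@v for v in(xv,yv,u)])
E
```

```text
mouth (array([182., 203.]), array([207., 224.]))
carton top -0.03 -0.01 (array([209., 217.]), array([227., 246.]))
carton top -0.03 0.01 (array([185., 231.]), array([224., 271.]))
carton top 0.03 -0.01 (array([168., 150.]), array([150., 212.]))
carton top 0.03 0.01 (array([143., 165.]), array([145., 236.]))
tips [(array([192., 274.]), array([300., 157.])), (array([240., 246.]), array([305., 112.]))]
tcp in mouth frame [np.float64(-0.0015893518996680405), np.float64(-0.0055318044535398354), np.float64(0.13067968931829993)]
```

```bash
python3 - <<'E'
from plan import *
t=camera('top')[:,:,::-1]
a=cv2.resize(t[195:255,185:265],None,fx=10,fy=10,interpolation=cv2.INTER_CUBIC); cv2.imwrite('pics/pre2.png',a)
s=telemetry.read_state(); q=R.from_quat(s['eef_rot'])
sh=lambda X:((proj('top',X)-[185,195])*10+4.5).round()
for z in(.022,.003,-.02,-.048): print(z,[sh(s['ee_pos']+q.apply([0,k,z])) for k in(-.033,-.018,0,.018,.033)])
E
```

```text
0.022 [array([233., 415.]), array([284., 386.]), array([345., 352.]), array([406., 317.]), array([456., 288.])]
0.003 [array([244., 445.]), array([295., 415.]), array([357., 380.]), array([419., 345.]), array([470., 316.])]
-0.02 [array([257., 482.]), array([309., 452.]), array([372., 416.]), array([435., 380.]), array([487., 350.])]
-0.048 [array([273., 529.]), array([327., 498.]), array([391., 461.]), array([456., 424.]), array([509., 394.])]
```

View pics/pre2.png

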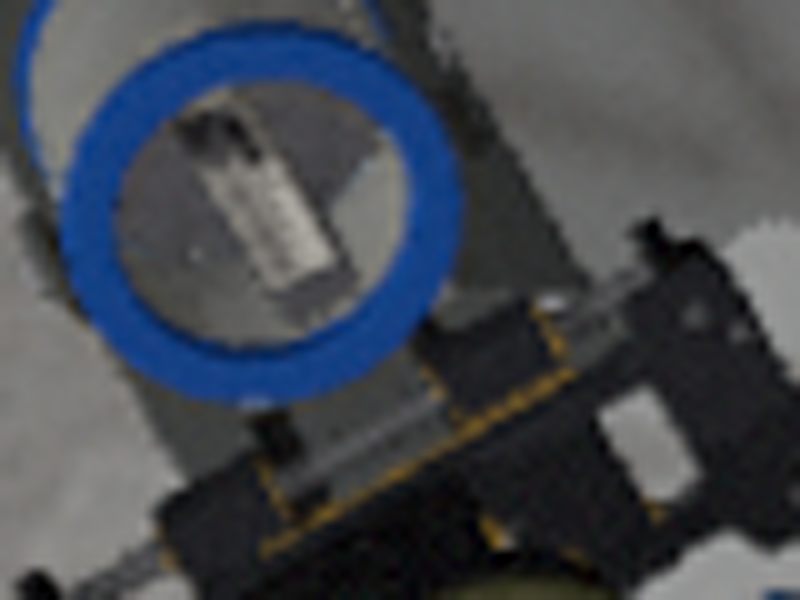

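The carton top in the crop spans (185,130), (245,100), (338,260) and (275,292), centred at (258,195). It is within 1–2 mm laterally of the prediction, and the tips line up in x. I approach along the slant.

```bash
cat >> plan.py <<'E'
Q,u=frame(); yv=np.array([-np.sin(YAW),np.cos(YAW),0]); xv=np.cross(yv,u)
def at(d,x=-.002,y=-.001): return M+d*u+x*xv+y*yv
def inm():
    s=telemetry.read_state(); print('mouth xyz',[round(float((s['ee_pos']-M)@v),4) for v in(xv,yv,u)],'grip',s['grip_force'],'w',s['width'])
E
python3 -c "
from plan import *
inm(); plan([(at(.05),Q),(at(-.035),Q)])"
```

```text
mouth xyz [-0.0007, -0.0062, 0.131] grip 0.0 w 0.036184119604260205
t 2.75 w 0.036184119604260205 f [ 0.1 -0.6  0.4] j [ 0.25 -0.49 -0.55  2.24 -0.53  0.77 -1.09]
to [0.478 0.224 0.188] [ 0.0673647   0.01788941 -0.07555214] [-0.03131375 -0.14076792  2.02416386]
to [0.52  0.249 0.118] [0. 0. 0.] [1.28496954e-15 1.02626143e-15 2.12500000e+00]
```

Call:
drive_tool:
  series: [0,0,-0.05,0,-0.1,0.5,-0.17,0.05,0,-0.05,0,-0.13,1,-0.17,0.05,0,-0.05,0,-0.13,1.5,-0.17,0.05,0,-0.05,0,-0.13,1.8,-0.17,0.05,0,-0.05,0,-0.13,2,-0.17,0.05,0,-0.05,0,-0.13,2,-0.17,0.05,0,-0.05,0,-0.13,2,-0.17]

```text
time: 3.33
ee_pos: [0.4792, 0.224, 0.189]
eef_rot: [0.921, 0.248, 0.289, -0.079]
ft_force: [-0.2, -0.6, -0.1]
width: 0.036
grip_force: 0.0
```

```bash
python3 -c "
from plan import *
inm(); plan([(at(-.035),Q)])"
```

```text
mouth xyz [-0.0008, -0.0017, 0.0506] grip 0.0 w 0.0360455257676017
t 3.3333 w 0.0360455257676017 f [-0.2 -0.6 -0.1] j [ 0.3  -0.29 -0.7   2.25 -0.47  0.54 -1.15]
to [0.52  0.249 0.118] [ 0.01433853  0.01884648 -0.04191078] [-0.02550611 -0.02042231  2.1403713 ]
```

Call:
drive_tool:
  series: [0,0,0,0,0,0.2,-0.17,0,0,0,0,0,0.4,-0.17,0,0,0,0,0,0.55,-0.17,0,0,0,0,0,0.7,-0.17,0,0,0,0,0,0.85,-0.17,0,0,0,0,0,1,-0.17,0,0,0,0,0,1.1,-0.17,0,0,0,0,0,1.2,-0.17,0,0,0,0,0,1.25,-0.17,0,0,0,0,0,1.25,-0.17]

```text
time: 4.17
ee_pos: [0.5032, 0.2391, 0.1471]
eef_rot: [0.921, 0.249, 0.289, -0.078]
ft_force: [-0.2, -0.7, 0.1]
width: 0.036
grip_force: 0.0
```

```bash
python3 -c "
from plan import *
inm(); plan([(at(-.035),Q)])"
```

```text
mouth xyz [-0.0016, -0.0008, 0.0] grip 0.0 w 0.036013863598278927
t 4.1667 w 0.036013863598278927 f [-0.2 -0.7  0.1] j [ 0.36 -0.13 -0.82  2.24 -0.32  0.4  -1.27]
to [0.52  0.249 0.118] [ 0.00897897  0.02021401 -0.02370144] [-0.00749092  0.00413528  0.87573757]
```

Call:
drive_tool:
  series: [0,0,0,0,0,0,-0.08,0,0,0,0,0,0.1,-0.08,0,0,0,0,0,0.2,-0.08,0,0,0,0,0,0.3,-0.08,0,0,0,0,0,0.4,-0.08,0,0,0,0,0,0.5,-0.08,0,0,0,0,0,0.6,-0.08,0,0,0,0,0,0.7,-0.08,0,0,0,0,0,0.8,-0.08,0,0,0,0,0,0.88,-0.08]

```text
time: 5.0
ee_pos: [0.5208, 0.2494, 0.1183]
eef_rot: [0.921, 0.249, 0.29, -0.079]
ft_force: [0.1, 0.1, -0.1]
width: 0.0399
grip_force: 0.0
```

Call:
drive_tool:
  series: [0,0,0,0,0,0,-0.08,0,0,0,0,0,0,-0.3,0,0,0,0,0,0,-0.6,0,0,0,0,0,0,-0.8,0,0,0,0,0,0,-0.8,0,0,0,0,0,0,-0.8,0,0,0,0,0,0,-0.8]
  grip_force: 10

```text
time: 5.58
ee_pos: [0.5208, 0.2492, 0.1189]
eef_rot: [0.921, 0.249, 0.29, -0.078]
ft_force: [-1.0, -0.7, 1.4]
width: 0.0199
grip_force: 10.0
```

```bash
python3 -c "
from plan import *
inm(); plan([(at(.14),Q)])"
```

```text
mouth xyz [-0.0013, -0.001, -0.0347] grip 9.997189790010452 w 0.019902304121844634
t 5.5833 w 0.019902304121844634 f [-1.  -0.7  1.4] j [ 0.4  -0.   -0.91  2.22 -0.05  0.31 -1.5 ]
to [0.434 0.198 0.262] [ 0.01647154  0.01115458 -0.02050366] [-0.02214907  0.0067798  -4.36706082]
```

Call:
drive_tool:
  series: [0,0,0,0,0,-0.15,-0.8,0,0,0,0,0,-0.4,-0.8,0,0,0,0,0,-0.7,-0.8,0,0,0,0,0,-1,-0.8,0,0,0,0,0,-1.3,-0.8,0,0,0,0,0,-1.6,-0.8,0,0,0,0,0,-1.8,-0.8,0,0,0,0,0,-2,-0.8,0,0,0,0,0,-2.1,-0.8,0,0,0,0,0,-2.1,-0.8]

```text
time: 6.42
ee_pos: [0.4792, 0.2249, 0.1882]
eef_rot: [0.921, 0.249, 0.29, -0.078]
ft_force: [1.0, 0.6, 0.2]
width: 0.0198
grip_force: 10.0
```

Call:
drive_tool:
  series: [0,0,0,0,0,-0.2,-0.8,0,0,0,0,0,-0.4,-0.8,0,0,0,0,0,-0.7,-0.8,0,0,0,0,0,-1,-0.8,0,0,0,0,0,-1.3,-0.8,0,0,0,0,0,-1.5,-0.8,0,0,0,0,0,-1.65,-0.8,0,0,0,0,0,-1.7,-0.8,0,0,0,0,0,-1.7,-0.8]

```text
time: 7.17
ee_pos: [0.4455, 0.2054, 0.2436]
eef_rot: [0.921, 0.249, 0.29, -0.078]
ft_force: [0.4, 0.7, -0.5]
width: 0.02
grip_force: 10.0
```

```bash
python3 -c "
from plan import *
inm(); s=telemetry.read_state(); p=s['ee_pos']
D,_=frame(.06,0)
plan([(p+[0.02,-.02,.08],None),((.52,0.05,.26),D),((.552,-.058,.14),D)])"
```

```text
mouth xyz [-0.0011, -0.0008, 0.1175] grip 9.99851569533348 w 0.019979122100428216
t 7.1667 w 0.019979122100428216 f [ 0.4  0.7 -0.5] j [ 0.26 -0.46 -0.58  2.24 -0.53  0.74 -1.09]
to [0.466 0.185 0.324] [0. 0. 0.] [ 1.29345692  0.68425224 -1.53582814]
to [0.52 0.05 0.26] [-1.63253971 -6.86252647  5.19338591] [-1.34390547  3.60895492  1.00167426]
to [ 0.552 -0.058  0.14 ] [0. 0. 0.] [0.63665761 2.74311266 3.        ]
```

Call:
drive_tool:
  series: [0,0,0,0.2,0.1,-0.25,-0.8,0,0,0,0.5,0.25,-0.55,-0.8,0,0,0,0.8,0.4,-0.9,-0.8,0,0,0,1.05,0.55,-1.2,-0.8,0,0,0,1.25,0.65,-1.45,-0.8,0,0,0,1.3,0.7,-1.55,-0.8,0,0,0,1.3,0.7,-1.55,-0.8]

```text
time: 7.75
ee_pos: [0.4663, 0.1846, 0.3243]
eef_rot: [0.921, 0.249, 0.29, -0.078]
ft_force: [0.1, 1.3, -0.7]
width: 0.0202
grip_force: 10.0
```

Call:
drive_tool:
  series: [-0.1,-0.5,0.4,-0.1,0.25,0.1,-0.8,-0.3,-1.2,0.9,-0.2,0.6,0.2,-0.8,-0.5,-2,1.5,-0.4,1,0.3,-0.8,-0.7,-2.8,2.1,-0.55,1.4,0.4,-0.8,-0.9,-3.6,2.7,-0.7,1.9,0.5,-0.8,-1.1,-4.4,3.4,-0.85,2.4,0.65,-0.8,-1.3,-5.3,4,-1,2.8,0.8,-0.8,-1.5,-6.1,4.6,-1.2,3.2,0.9,-0.8,-1.6,-6.7,5.05,-1.3,3.5,1,-0.8,-1.63,-6.86,5.19,-1.34,3.6,1,-0.8]

```text
time: 8.58
ee_pos: [0.5203, 0.0485, 0.2572]
eef_rot: [1.0, 0.029, -0.004, -0.001]
ft_force: [-0.8, -0.5, -0.7]
width: 0.0199
grip_force: 10.0
```

```bash
python3 -c "
from plan import *
D,_=frame(.06,0)
plan([((.5515,-.059,.14),D)])"
```

```text
t 8.5833 w 0.01989270530088704 f [-0.8 -0.5 -0.7] j [ 0.47  0.15 -0.71  1.63  0.1   1.4  -1.77]
to [ 0.552 -0.059  0.14 ] [-0.01803671  0.08514749 -0.03051067] [0.64687391 2.73323648 2.92022577]
```

Call:
drive_tool:
  series: [0,0,0,0.05,0.25,0.2,-0.8,0,0,0,0.15,0.6,0.5,-0.8,0,0.05,0,0.25,1,0.9,-0.8,0,0.08,0,0.35,1.4,1.3,-0.8,0,0.08,-0.03,0.45,1.8,1.7,-0.8,0,0.08,-0.03,0.52,2.2,2.1,-0.8,0,0.08,-0.03,0.58,2.5,2.5,-0.8,0,0.08,-0.03,0.63,2.68,2.8,-0.8,0,0.08,-0.03,0.65,2.73,2.92,-0.8,0,0.08,-0.03,0.65,2.73,2.92,-0.8]

```text
time: 9.42
ee_pos: [0.5517, -0.058, 0.1424]
eef_rot: [1.0, 0.031, 0.003, -0.0]
ft_force: [-0.4, 0.8, -0.5]
width: 0.0197
grip_force: 10.0
```

```bash
python3 - <<'E'
from plan import *
D,_=frame(.06,0)
plan([((.5515,-.059,.09),D)])
t=camera('top')[:,:,::-1]; s=camera('scene')[:,:,::-1]
cv2.imwrite('pics/t3.png',t);cv2.imwrite('pics/s3.png',s)
a=cv2.resize(t[180:250,275:355],None,fx=5,fy=5,interpolation=cv2.INTER_CUBIC); b=cv2.resize(s[150:220,250:330],None,fx=5,fy=5,interpolation=cv2.INTER_CUBIC)
cv2.imwrite('pics/pl.png',np.hstack([a,b]))
p=telemetry.read_state()
q=R.from_quat(p['eef_rot'])
for X in [(.03,.01),(.03,-.01),(-.03,.01),(-.03,-.01)]:
    print(X,[((proj('scene',p['ee_pos']+q.apply([X[0],X[1],z]))-[250,150])*5+[402,2]).round() for z in (-.0097,.065)])
c=np.array([.5522,-.0589]);h=np.array([np.cos(.06),np.sin(.06)]);n=np.array([-h[1],h[0]])
for x in(-.065,.065): print('tray',[((proj('scene',[*(c+x*h+y*n),z])-[250,150])*5+[402,2]).round() for y,z in((-.045,.022),(-.015,.035),(.015,.035),(.045,.022))])
E
```

```text
t 9.4167 w 0.019738561208061 f [-0.4  0.8 -0.5] j [ 0.56  0.29 -0.62  1.73  0.18  1.18 -1.62]
to [ 0.552 -0.059  0.09 ] [-0.00582929 -0.06292468  0.03164096] [-0.01463159  0.02458769  1.31095604]
(0.03, 0.01) [array([555.,  91.]), array([553., 176.])]
(0.03, -0.01) [array([539., 109.]), array([538., 195.])]
(-0.03, 0.01) [array([641., 124.]), array([635., 210.])]
(-0.03, -0.01) [array([625., 144.]), array([620., 229.])]
tray [array([706., 256.]), array([686., 271.]), array([665., 300.]), array([642., 344.])]
tray [array([537., 186.]), array([515., 199.]), array([492., 227.]), array([469., 269.])]
```

View pics/pl.png

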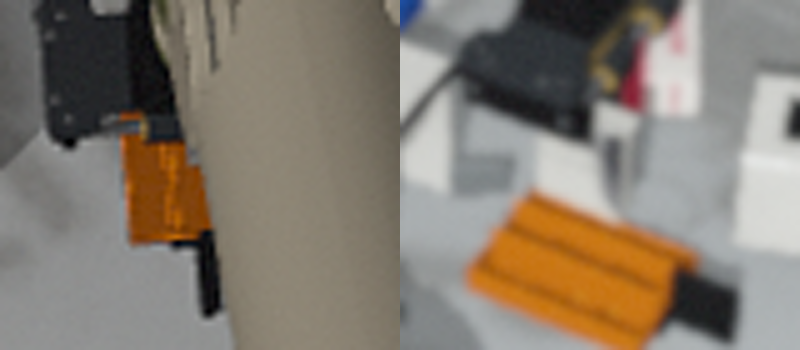

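Right half: the carton's bottom edge runs (538,193) to (618,222), against a predicted (538,195) to (620,229). The tray's rear corners (537,188) and (468,270) match the prediction to about 1 px, so the carton is lined up over the middle lane. Lower it.

Call:
drive_tool:
  series: [0,0,0,0,0.02,0.2,-0.8,0,0,0,0,0.02,0.4,-0.8,0,0,0,0,0.02,0.6,-0.8,0,0,0,0,0.02,0.8,-0.8,0,0,0,0,0.02,1,-0.8,0,0,0,0,0.02,1.15,-0.8,0,0,0,0,0.02,1.3,-0.8,0,0,0,0,0.02,1.3,-0.8,0,0,0,0,0.02,1.3,-0.8]

```text
time: 10.27
ee_pos: [0.5529, -0.0583, 0.0913]
eef_rot: [1.0, 0.031, 0.003, -0.0]
ft_force: [0.1, -0.3, 0.0]
width: 0.0199
grip_force: 10.0
```

Call:
drive_tool:
  series: [0,0,0,0,0,0.1,-0.8,0,0,0,0,0,0.17,-0.8,0,0,0,0,0,0.24,-0.8,0,0,0,0,0,0.3,-0.8,0,0,0,0,0,0.33,-0.8,0,0,0,0,0,0.36,-0.8,0,0,0,0,0,0.36,-0.8]

```text
time: 10.85
ee_pos: [0.553, -0.0584, 0.077]
eef_rot: [1.0, 0.031, 0.003, -0.0]
ft_force: [1.2, 0.5, -0.6]
width: 0.0197
grip_force: 10.0
```

```bash
python3 - <<'E'
from plan import *
D,_=frame(.06,0)
plan([((.5515,-.059,.07),D)])
s=camera('scene')[:,:,::-1]
cv2.imwrite('pics/pl2.png',cv2.resize(s[140:230,240:360],None,fx=6,fy=6,interpolation=cv2.INTER_CUBIC))
E
```

```text
t 10.85 w 0.019723343729647437 f [ 1.2  0.5 -0.6] j [ 0.54  0.37 -0.61  1.79  0.24  1.05 -1.66]
to [ 0.552 -0.059  0.07 ] [-0.00337023 -0.07342766  0.03344849] [-0.03965234  0.01312402  0.17398432]
```

View pics/pl2.png

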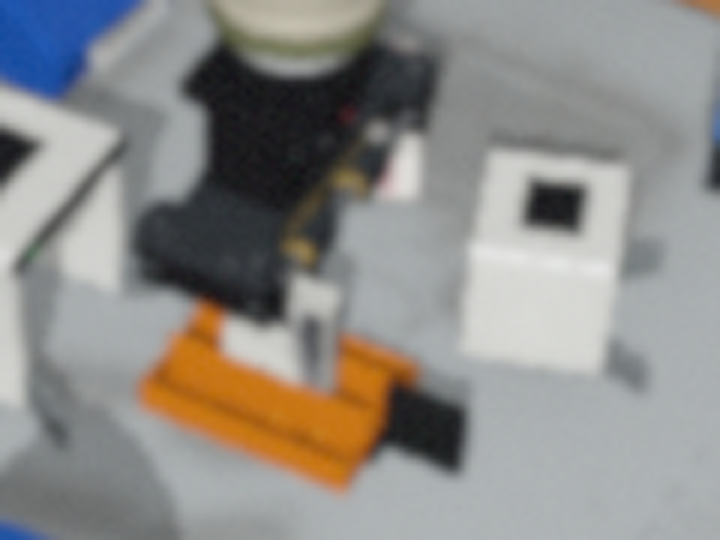

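The carton's lower edge, (220,355) to (330,388), is hidden behind the near rib, so it is inside the middle lane and still upright. I lower it the last millimetres slowly, watching the force.

Call:
drive_tool:
  series: [0,0,0,0,0.01,0.03,-0.8,0,0,0,0,0.01,0.06,-0.8,0,0,0,0,0.01,0.09,-0.8,0,0,0,0,0.01,0.12,-0.8,0,0,0,0,0.01,0.14,-0.8,0,0,0,0,0.01,0.14,-0.8]

```text
time: 11.4
ee_pos: [0.553, -0.0588, 0.0713]
eef_rot: [1.0, 0.031, 0.003, -0.0]
ft_force: [0.4, 0.3, 0.1]
width: 0.0199
grip_force: 10.0
```

Call:
drive_tool:
  series: [0,0,0,0,0,0.02,-0.8,0,0,0,0,0,0.04,-0.8,0,0,0,0,0,0.05,-0.8,0,0,0,0,0,0.05,-0.8,0,0,0,0,0,0.05,-0.8]

```text
time: 11.82
ee_pos: [0.5532, -0.0588, 0.0695]
eef_rot: [0.999, 0.031, 0.003, -0.0]
ft_force: [0.7, -0.2, -0.3]
width: 0.0198
grip_force: 10.0
```

Call:
drive_tool:
  series: [0,0,0,0,0,0.02,-0.8,0,0,0,0,0,0.04,-0.8,0,0,0,0,0,0.05,-0.8,0,0,0,0,0,0.05,-0.8]

```text
time: 12.15
ee_pos: [0.5531, -0.0588, 0.0674]
eef_rot: [0.999, 0.031, 0.003, -0.0]
ft_force: [-0.3, -0.9, -0.4]
width: 0.0196
grip_force: 10.0
```

Call:
drive_tool:
  series: [0,0,0,0,0,0.01,-0.8,0,0,0,0,0,0.03,-0.8,0,0,0,0,0,0.03,-0.8,0,0,0,0,0,0.03,-0.8]

```text
time: 12.48
ee_pos: [0.5531, -0.0588, 0.0663]
eef_rot: [1.0, 0.031, 0.003, -0.0]
ft_force: [-0.7, -0.5, -0.1]
width: 0.0199
grip_force: 10.0
```

Call:
drive_tool:
  series: [0,0,0,0,0,0.02,-0.8,0,0,0,0,0,0.04,-0.8,0,0,0,0,0,0.05,-0.8,0,0,0,0,0,0.05,-0.8]

```text
time: 12.82
ee_pos: [0.5531, -0.0588, 0.0642]
eef_rot: [0.999, 0.031, 0.003, -0.0]
ft_force: [0.0, -0.5, 0.8]
width: 0.0199
grip_force: 10.0
```

Call:
drive_tool:
  series: [0,0,0,0,0,0.02,-0.8,0,0,0,0,0,0.04,-0.8,0,0,0,0,0,0.05,-0.8,0,0,0,0,0,0.05,-0.8]

```text
time: 13.15
ee_pos: [0.5544, -0.0589, 0.0635]
eef_rot: [0.999, 0.031, 0.005, 0.0]
ft_force: [0.3, 0.1, 7.4]
width: 0.0201
grip_force: 10.0
```

Call:
drive_tool:
  series: [0,0,0,0,0,-0.03,-0.8,0,0,0,0,0,-0.03,-0.8,0,0,0,0,0,-0.03,-0.5,0,0,0,0,0,-0.03,-0.4,0,0,0,0,0,-0.03,-0.3,0,0,0,0,0,-0.03,-0.2,0,0,0,0,0,-0.03,-0.2,0,0,0,0,0,-0.03,-0.2,0,0,0,0,0,-0.03,-0.2]

```text
time: 13.9
ee_pos: [0.5532, -0.0588, 0.0635]
eef_rot: [0.999, 0.031, 0.003, -0.0]
ft_force: [-0.3, 0.2, -0.1]
width: 0.0344
grip_force: 0.0
```

Call:
drive_tool:
  series: [0,0,0,0,0,-0.1,-0.1,0,0,0,0,0,-0.2,-0.1,0,0,0,0,0,-0.4,-0.1,0,0,0,0,0,-0.7,-0.1,0,0,0,0,0,-1,-0.1,0,0,0,0,0,-1.3,-0.1,0,0,0,0,0,-1.6,-0.1,0,0,0,0,0,-1.9,-0.1,0,0,0,0,0,-2.1,-0.1,0,0,0,0,0,-2.1,-0.1]

```text
time: 14.73
ee_pos: [0.5537, -0.0589, 0.1498]
eef_rot: [0.999, 0.031, 0.005, 0.0]
ft_force: [0.7, 0.8, 0.3]
width: 0.0391
grip_force: 0.0
```

```bash
python3 - <<'E'
from plan import *
D,_=frame(.06,0); h=np.array([.460,-.0642])
plan([((*h,.145),D),((*h,.034),D)])
s=camera('scene')[:,:,::-1]
cv2.imwrite('pics/rel.png',cv2.resize(s[140:230,240:360],None,fx=6,fy=6,interpolation=cv2.INTER_CUBIC))
print(((proj('scene',[*h,.051])-[240,140])*6+3).round())
E
```

```text
t 14.7333 w 0.03910024305719395 f [0.7 0.8 0.3] j [ 0.56  0.29 -0.63  1.72  0.18  1.19 -1.62]
to [ 0.46  -0.064  0.145] [ 0.00640342 -0.10940382  0.03283988] [-2.34681408 -0.01416238  0.0987722 ]
to [ 0.46  -0.064  0.034] [0. 0. 0.] [0.    0.    2.775]
[438. 402.]
```

View pics/rel.png

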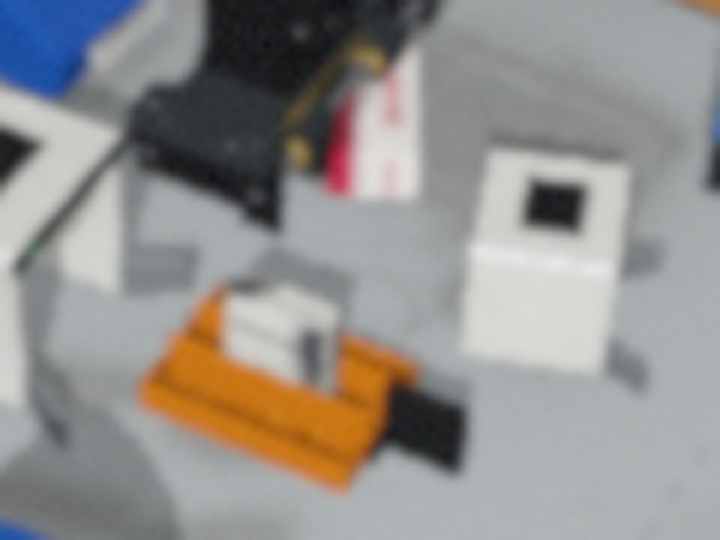

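Carton stands upright in the middle lane at crop (280,335), released; the fin top is at (395,378) to (467,408). The smaller bay's near corners are (470,245) and (615,258), close to where the gripper body will be, so I check the clearance before going down.

```bash
python3 - <<'E'
from plan import *
from meas import tc
s6=lambda x,y:((x+.5)/6-.5+240,(y+.5)/6-.5+140)
h=np.array([.460,-.0642]); c,s=np.cos(.06),np.sin(.06)
for a,b in(((617,407),(470,245)),((655,490),(615,258)),((703,368),(490,150)),((742,447),(632,158))):
    X,g=tri(tc(*a),s6(*b)); d=X[:2]-h; print('small bay corner',X.round(3),'gap',g.round(4),'in tray axes from handle',(c*d[0]+s*d[1]).round(4),(c*d[1]-s*d[0]).round(4))
# bay front
b=np.array([.7255,-.0232]); f=b-.056*np.array([np.cos(.1),np.sin(.1)]); print('bay front',f,'home handle',f-.055*np.array([np.cos(.1),np.sin(.1)]))
fn=[onz('scene',s6(*p),.051) for p in((395,378),(467,408))]; print('fin scene',fn)
E
```

```text
small bay corner [ 0.486 -0.147  0.086] gap 0.0084 in tray axes from handle 0.0209 -0.0838
small bay corner [ 0.415 -0.175  0.092] gap 0.0059 in tray axes from handle -0.052 -0.1082
small bay corner [ 0.517 -0.221  0.085] gap 0.0049 in tray axes from handle 0.0475 -0.1597
small bay corner [ 0.446 -0.249  0.094] gap 0.0009 in tray axes from handle -0.0248 -0.184
bay front [ 0.66977977 -0.02879067] home handle [ 0.61505454 -0.03428151]
fin scene [array([ 0.4878424 , -0.06639468,  0.051     ]), array([ 0.44493454, -0.06895115,  0.051     ])]
```

Call:
drive_tool:
  series: [0,0,0,-0.3,0,0.05,-0.1,0,-0.1,0,-0.7,0,0.1,-0.1,0,-0.1,0.03,-1.1,0,0.1,-0.1,0,-0.1,0.03,-1.5,0,0.1,-0.1,0,-0.1,0.03,-1.9,0,0.1,-0.1,0,-0.1,0.03,-2.2,0,0.1,-0.1,0,-0.1,0.03,-2.36,0,0.1,-0.1,0,-0.1,0.03,-2.36,0,0.1,-0.1]

```text
time: 15.45
ee_pos: [0.4573, -0.0651, 0.1425]
eef_rot: [1.0, 0.03, -0.002, 0.0]
ft_force: [-0.0, -0.2, 0.1]
width: 0.039
grip_force: 0.0
```

```bash
python3 - <<'E'
from plan import *
D,_=frame(.06,0)
plan([((.459,-.065,.052),D)])
E
```

```text
t 15.45 w 0.039016552875216375 f [-0.  -0.2  0.1] j [ 0.66  0.08 -0.64  1.94  0.05  1.14 -1.51]
to [ 0.459 -0.065  0.052] [ 0.00350875  0.03582559 -0.00289883] [ 4.86899963e-02 -4.03093857e-04  2.26348093e+00]
```

Call:
drive_tool:
  series: [0,0.04,0,0.05,0,0.3,-0.1,0,0.04,0,0.05,0,0.6,-0.1,0,0.04,0,0.05,0,0.9,-0.1,0,0.04,0,0.05,0,1.2,-0.1,0,0.04,0,0.05,0,1.5,-0.1,0,0.04,0,0.05,0,1.75,-0.1,0,0.04,0,0.05,0,1.95,-0.1,0,0.04,0,0.05,0,2.1,-0.1,0,0.04,0,0.05,0,2.2,-0.1,0,0.04,0,0.05,0,2.26,-0.1]

```text
time: 16.28
ee_pos: [0.4604, -0.0645, 0.0522]
eef_rot: [1.0, 0.03, 0.001, -0.0]
ft_force: [0.1, 0.1, 0.5]
width: 0.0391
grip_force: 0.0
```

Call:
drive_tool:
  series: [0,0,0,0,0,0,-0.3,0,0,0,0,0,0,-0.5,0,0,0,0,0,0,-0.6,0,0,0,0,0,0,-0.7,0,0,0,0,0,0,-0.8,0,0,0,0,0,0,-0.9,0,0,0,0,0,0,-0.95,0,0,0,0,0,0,-0.95,0,0,0,0,0,0,-0.95]
  grip_force: 12

```text
time: 17.03
ee_pos: [0.4603, -0.0646, 0.0526]
eef_rot: [1.0, 0.03, 0.001, -0.0]
ft_force: [-0.7, -0.2, 0.3]
width: 0.0033
grip_force: 0.0
```

```bash
python3 - <<'E'
from plan import *
D,_=frame(.1,0); s=telemetry.read_state(); print(s['ee_pos'],s['width'],s['grip_force'])
k=np.array([np.cos(.1),np.sin(.1)]); f=np.array([.6698,-.0288])
plan([((*(f-.15*k),.0525),D),((*(f-.055*k),.0525),D)])
E
```

```text
[ 0.46027953 -0.06463566  0.0525682 ] 0.0032614800934090363 0.0
t 17.0333 w 0.0032614800934090363 f [-0.7 -0.2  0.3] j [ 0.63  0.21 -0.63  2.03  0.15  0.95 -1.59]
to [ 0.521 -0.044  0.052] [-0.00247547 -0.01675497 -0.45570877] [ 1.5354026  -0.42987046  0.00404822]
to [ 0.615 -0.034  0.052] [0. 0. 0.] [ 2.37500000e+00 -3.66136717e-17  0.00000000e+00]
```

```bash
python3 - <<'E'
from plan import *
s=camera('scene')[:,:,::-1]; t=camera('top')[:,:,::-1]
cv2.imwrite('pics/g.png',np.hstack([cv2.resize(s[145:235,255:345],None,fx=4.4,fy=4.4,interpolation=cv2.INTER_CUBIC),cv2.resize(t[175:265,270:360],None,fx=4.4,fy=4.4,interpolation=cv2.INTER_CUBIC)]))
E
```

```text
(no output)
```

View pics/g.png

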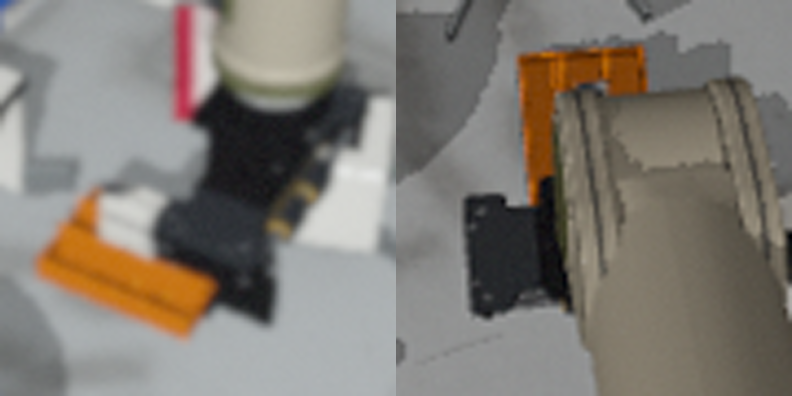

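Carton still stands at left crop (130,220) and the tray is unmoved, but the fingers shut to 3 mm just over the fin. The narrowed fingertips reach less deep than assumed, so I reopen, go 7 mm lower and close again, staying above the small bay.

Call:
drive_tool:
  series: [0,0,0,0,0,-0.2,-0.5,0,0,0,0,0,-0.3,-0.2,0,0,0,0,0,-0.3,-0.1,0,0,0,0,0,-0.3,-0.1,0,0,0,0,0,-0.2,-0.1,0,0,0,0,0,-0.1,-0.1,0,0,0,0,0,0,-0.1,0,0,0,0,0,0.1,-0.1,0,0,0,0,0,0.17,-0.1,0,0,0,0,0,0.17,-0.1]

```text
time: 17.97
ee_pos: [0.4597, -0.0645, 0.0449]
eef_rot: [1.0, 0.03, 0.0, -0.0]
ft_force: [-0.1, -0.1, -1.1]
width: 0.0389
grip_force: 0.0
```

Call:
drive_tool:
  series: [0,0,0,0,0,0,-0.3,0,0,0,0,0,0,-0.5,0,0,0,0,0,0,-0.6,0,0,0,0,0,0,-0.7,0,0,0,0,0,0,-0.8,0,0,0,0,0,0,-0.9,0,0,0,0,0,0,-0.9,0,0,0,0,0,0,-0.9]
  grip_force: 12

```text
time: 18.63
ee_pos: [0.4603, -0.0647, 0.0458]
eef_rot: [1.0, 0.03, 0.001, -0.0]
ft_force: [-0.4, -0.5, 1.9]
width: 0.0097
grip_force: 12.0
```

```bash
python3 - <<'E'
from plan import *
D,_=frame(.1,0)
k=np.array([np.cos(.1),np.sin(.1)]); f=np.array([.6698,-.0288])
plan([((*(f-.195*k),.0462),D),((*(f-.06*k),.0462),D)])
E
```

```text
t 18.6333 w 0.009747085331897599 f [-0.4 -0.5  1.9] j [ 0.62  0.22 -0.62  2.03  0.16  0.93 -1.6 ]
to [ 0.476 -0.048  0.046] [-0.00095102 -0.01738416 -0.45530671] [ 0.41017182 -0.38673969 -0.00849045]
to [ 0.61  -0.035  0.046] [0. 0. 0.] [3.37500000e+00 4.90467339e-17 0.00000000e+00]
```

Call:
drive_tool:
  series: [0,0,-0.05,0.04,-0.03,0,-0.9,0,0,-0.1,0.09,-0.08,0,-0.9,0,0,-0.16,0.14,-0.13,0,-0.9,0,0,-0.22,0.2,-0.18,0,-0.9,0,0,-0.28,0.26,-0.24,0,-0.9,0,0,-0.34,0.31,-0.29,0,-0.9,0,0,-0.4,0.36,-0.33,0,-0.9,0,0,-0.43,0.39,-0.37,0,-0.9,0,0,-0.45,0.41,-0.39,0,-0.9,0,0,-0.45,0.41,-0.39,0,-0.9]
  grip_force: 20

```text
time: 19.47
ee_pos: [0.476, -0.0477, 0.0458]
eef_rot: [0.999, 0.05, 0.001, -0.0]
ft_force: [-0.4, -0.9, 2.7]
width: 0.0093
grip_force: 20.3
```

```bash
python3 - <<'E'
from plan import *
from meas import ang
D,_=frame(.1,0)
k=np.array([np.cos(.1),np.sin(.1)]); f=np.array([.6698,-.0288])
plan([((*(f-.06*k),.0462),D)])
s=camera('scene')[:,:,::-1]; t=camera('top')[:,:,::-1]
cv2.imwrite('pics/g2.png',np.hstack([cv2.resize(s[145:235,235:325],None,fx=4.4,fy=4.4,interpolation=cv2.INTER_CUBIC),cv2.resize(t[115:205,270:360],None,fx=4.4,fy=4.4,interpolation=cv2.INTER_CUBIC)]))
E
```

```text
t 19.4667 w 0.009320316744044365 f [-0.4 -0.9  2.7] j [ 0.59  0.25 -0.64  2.    0.19  0.94 -1.61]
to [ 0.61  -0.035  0.046] [-0.00473909 -0.02134994 -0.00027045] [ 3.36755285  0.01231069 -0.00365677]
```

View pics/g2.png

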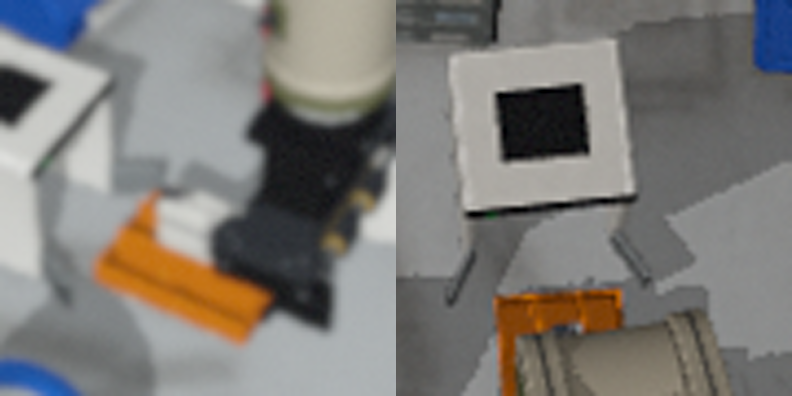

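Left: the tray with the upright carton at (185,225) has moved with the handle. Right: the tray's rear edge (496,295)–(622,290) sits about 1.7 px right of the mid of the cheek tips (455,300) and (648,285). That made 11 pictures, one over the allowance, so from here I check by numbers only.

```bash
cat > rear.py <<'E'
from plan import *
def rear():
    t=camera('top')[:,:,::-1]; hsv=cv2.cvtColor(np.ascontiguousarray(t),cv2.COLOR_BGR2HSV)
    m=cv2.inRange(hsv,(5,150,100),(20,255,255)); m[:, :280]=0; m[:,350:]=0; m[:150]=0;m[240:]=0
    ys,xs=np.nonzero(m); cols=np.arange(xs.min(),xs.max()+1)
    top=np.array([ys[xs==c].min() if (xs==c).any() else 999 for c in cols])
    print('cols',cols[0],cols[-1],'top',top)
    ok=np.abs(top-np.median(top))<3; ok[:2]=ok[-2:]=False
    P=np.array([onz('top',(c,y-.5),.022)[:2] for c,y in zip(cols[ok],top[ok])])
    a=np.polyfit(P[:,1],P[:,0],1); row=np.median(top)+1
    L=onz('top',(cols[0]-.5,row),.022)[:2];Rr=onz('top',(cols[-1]+.5,row),.022)[:2]
    print('yaw',-np.arctan(a[0]),'ends',L,Rr,np.linalg.norm(L-Rr),'mid',(L+Rr)/2)
E
python3 - <<'E'
from rear import *
rear()
s=telemetry.read_state(); print(s['ee_pos'])
# cheeks: tips at top px from view
c=lambda x,y:((x-396+.5)/4.4-.5+270,(y+.5)/4.4-.5+115)
a=onz('top',c(455,300),.03);b=onz('top',c(648,285),.03); print('cheek tips',a,b,np.linalg.norm(a-b),'mid',(a+b)/2,'yaw',np.arctan2(-(b-a)[0],-(b-a)[1])*-1)
k=np.array([np.cos(.1),np.sin(.1)]); f=np.array([.6698,-.0288]); print('expected tip mid',f-.035*k)
r0=poly=[onz('top',c(*p),.118)[:2] for p in((449,57),(616,40),(634,195),(466,212))]; r0=np.array(r0); print('roof',r0.mean(0),[np.linalg.norm(r0[i]-r0[i-1]).round(4) for i in range(4)])
E
```

```text
cols 292 320 top [183 182 183 183 182 182 182 182 182 182 182 182 182 182 182 183 182 182
 183 181 181 181 181 181 181 181 181 181 181]
yaw 0.061401258196209646 ends [0.62758366 0.00851872] [ 0.62699136 -0.08229781] 0.09081846836986306 mid [ 0.62728751 -0.03688954]
[ 0.47599386 -0.04787614  0.04581976]
cheek tips [0.62648596 0.03512762 0.03      ] [ 0.63651226 -0.1017167   0.03      ] 0.1372111271413868 mid [ 0.63149911 -0.03329454  0.03      ] yaw 0.07313727006761633
expected tip mid [ 0.63497485 -0.03229417]
roof [ 0.72559066 -0.02320065] [np.float64(0.1094), np.float64(0.1139), np.float64(0.1096), np.float64(0.1129)]
```

Call:
drive_tool:
  series: [0,0,-0.1,0.05,0,0,-0.9,0,0,-0.2,0.15,0,0,-0.9,0,0,-0.28,0.3,0,0,-0.9,0,0,-0.28,0.5,0,0,-0.9,0,0,-0.28,0.7,0,0,-0.9,0,0,-0.28,0.9,0,0,-0.9,0,0,-0.28,1.05,0,0,-0.9,0,0,-0.28,1.15,0,0,-0.9,0,0,-0.28,1.2,0,0,-0.9,0,0,-0.28,1.2,0,0,-0.9]

```text
time: 20.45
ee_pos: [0.5229, -0.043, 0.0458]
eef_rot: [0.998, 0.062, -0.0, -0.0]
ft_force: [-4.3, -1.5, 6.1]
width: 0.0087
grip_force: 20.0
```

```bash
python3 - <<'E'
from rear import *
rear()
D,_=frame(.125,0)
k=np.array([np.cos(.1),np.sin(.1)]); f=np.array([.6698,-.0288])
plan([((*(f-.055*k),.0462),D)])
E
```

```text
cols 288 316 top [171 169 169 169 169 169 168 168 168 168 168 168 168 999 169 167 167 167
 167 167 167 169 168 168 166 166 166 166 166]
yaw 0.08994856610454396 ends [0.67298931 0.02065333] [ 0.67237252 -0.07070593] 0.09136134903063672 mid [ 0.67268091 -0.0250263 ]
t 20.5 w 0.009041155678423911 f [-4.3 -1.2  6.6] j [ 0.54  0.35 -0.62  1.88  0.24  0.98 -1.64]
to [ 0.615 -0.034  0.046] [-0.00476267  0.00119591 -0.00371177] [ 2.31211297  0.06860235 -0.00991372]
```

Call:
drive_tool:
  series: [0,0,0.06,0.05,0,0,-0.9,0,0,0.12,0.15,0.01,0,-0.9,0,0,0.12,0.3,0.01,0,-0.9,0,0,0.12,0.5,0.02,0,-0.9,0,0,0.12,0.7,0.02,0,-0.9,0,0,0.12,0.85,0.03,0,-0.9,0,0,0.12,1,0.03,0,-0.9,0,0,0.12,1.1,0.03,0,-0.9,0,0,0.12,1.15,0.03,0,-0.9,0,0,0.12,1.15,0.03,0,-0.9]

```text
time: 21.33
ee_pos: [0.5689, -0.0384, 0.0458]
eef_rot: [0.998, 0.057, -0.0, -0.0]
ft_force: [-3.8, -1.9, 5.4]
width: 0.009
grip_force: 20.0
```

```bash
python3 - <<'E'
from rear import *
D,_=frame(.113,0)
k=np.array([np.cos(.1),np.sin(.1)]); f=np.array([.6698,-.0288])
plan([((*(f-.055*k),.0462),D)])
print(telemetry.read_state()['torque'])
E
```

```text
t 21.3333 w 0.009038392843137547 f [-3.8 -1.9  5.4] j [ 0.48  0.44 -0.6   1.77  0.29  1.02 -1.68]
to [ 0.615 -0.034  0.046] [-0.00755796  0.00102852  0.01552512] [ 1.15845132  0.03069582 -0.00917695]
[-0.13783551  0.84997096  0.00700342]
```

Call:
drive_tool:
  series: [0,0,0,0.05,0,0,-0.9,0,0,0,0.15,0,0,-0.9,0,0,0,0.3,0.01,0,-0.9,0,0,0,0.45,0.01,0,-0.9,0,0,0,0.6,0.02,0,-0.9,0,0,0,0.75,0.02,0,-0.9,0,0,0,0.88,0.02,0,-0.9,0,0,0,0.96,0.03,0,-0.9,0,0,0,1,0.03,0,-0.9,0,0,0,1,0.03,0,-0.9]

```text
time: 22.17
ee_pos: [0.6087, -0.035, 0.0459]
eef_rot: [0.998, 0.057, -0.0, -0.0]
ft_force: [-3.9, -0.5, 5.7]
width: 0.0092
grip_force: 20.0
```

Call:
drive_tool:
  series: [0,0,0,0.03,0,0,-0.9,0,0,0,0.06,0,0,-0.9,0,0,0,0.09,0,0,-0.9,0,0,0,0.12,0,0,-0.9,0,0,0,0.12,0,0,-0.9,0,0,0,0.12,0,0,-0.9]

```text
time: 22.67
ee_pos: [0.6132, -0.0345, 0.0459]
eef_rot: [0.998, 0.057, -0.0, -0.0]
ft_force: [-5.0, -1.6, 5.8]
width: 0.0093
grip_force: 20.0
```

Call:
drive_tool:
  series: [0,0,0,0.03,0,0,-0.9,0,0,0,0.06,0,0,-0.9,0,0,0,0.08,0,0,-0.9,0,0,0,0.08,0,0,-0.9]

```text
time: 23.0
ee_pos: [0.6156, -0.0343, 0.0458]
eef_rot: [0.998, 0.057, -0.001, -0.0]
ft_force: [-9.1, -1.8, 9.9]
width: 0.0087
grip_force: 20.0
```

Call:
drive_tool:
  series: [0,0,0,0.02,0,0,-0.9,0,0,0,0.04,0,0,-0.9,0,0,0,0.06,0,0,-0.9,0,0,0,0.06,0,0,-0.9]

```text
time: 23.33
ee_pos: [0.616, -0.0342, 0.0456]
eef_rot: [0.998, 0.057, -0.003, 0.0]
ft_force: [-18.4, -2.8, 17.1]
width: 0.0092
grip_force: 20.0
```

Force rises and travel stalls at the expected home position (handle 55 mm before the face). I relax, release and rise.

Call:
drive_tool:
  series: [0,0,0,-0.02,0,0,-0.9,0,0,0,-0.04,0,0,-0.9,0,0,0,-0.04,0,0,-0.7,0,0,0,-0.04,0,0,-0.6,0,0,0,-0.04,0,0,-0.5,0,0,0,-0.04,0,0,-0.4,0,0,0,-0.04,0,0,-0.3,0,0,0,-0.04,0,0,-0.2,0,0,0,-0.04,0,0,-0.2,0,0,0,-0.04,0,0,-0.2]

```text
time: 24.17
ee_pos: [0.6179, -0.0345, 0.0459]
eef_rot: [0.998, 0.057, 0.001, -0.0]
ft_force: [-0.5, 0.2, 0.1]
width: 0.034
grip_force: 0.0
```

Call:
drive_tool:
  series: [0,0,0,0,0,-0.2,-0.2,0,0,0,0,0,-0.5,-0.2,0,0,0,0,0,-0.9,-0.2,0,0,0,-0.2,0,-1.4,-0.2,0,0,0,-0.5,0,-1.9,-0.2,0,0,0,-1,0,-2.5,-0.2,0,0,0,-1.6,0,-3.2,-0.2,0,0,0,-2.3,0,-3.9,-0.2,0,0,0,-3,0,-4.6,-0.2,0,0,0,-3.7,0,-5.2,-0.2]

```text
time: 25.0
ee_pos: [0.4696, -0.0507, 0.2566]
eef_rot: [0.998, 0.057, 0.002, 0.0]
ft_force: [-0.1, -1.0, 0.5]
width: 0.0345
grip_force: 0.0
```

Call:
drive_tool:
  series: [0,0,0,0,0.9,0,-0.2,0,0,0,0,1.8,0,-0.2,0,0,0,0,2.7,0,-0.2,0,0,0,0,3.6,0,-0.2,0,0,0,0,4.5,0,-0.2,0,0,0,0,5.2,0,-0.2,0,0,0,0,5.6,0,-0.2,0,0,0,0,5.6,0,-0.2]

```text
time: 25.67
ee_pos: [0.4954, -0.2773, 0.2541]
eef_rot: [0.999, 0.055, 0.001, 0.0]
ft_force: [-0.6, 0.0, 0.4]
width: 0.0345
grip_force: 0.0
```

```bash
python3 - <<'E'
from plan import *
t=camera('top')[:,:,::-1]; s=camera('scene')[:,:,::-1]
k=np.array([np.cos(.1),np.sin(.1)]); n=np.array([-k[1],k[0]]); f=np.array([.6698,-.0288])
B=lambda X:np.array([(X[:2]-f)@k,(X[:2]-f)@n]).round(4)
h=cv2.cvtColor(np.ascontiguousarray(t),cv2.COLOR_BGR2HSV)
m=cv2.inRange(h,(0,0,0),(180,110,60)); x0,y0=proj('top',[*(f-.055*k),.051]).astype(int)
w=m[y0-12:y0+14,x0-8:x0+9]; print('fin px',(x0,y0)); print('\n'.join(''.join('#' if v else '.' for v in r_) for r_ in w))
ys,xs=np.nonzero(w[9:]); print('fin front end in bay',B(onz('top',(x0-8+np.median(xs),y0-3+ys.max()+.5),.051)),'expect -0.08')
for nm,im in(('top',t),('scene',s)):
    hh=cv2.cvtColor(np.ascontiguousarray(im),cv2.COLOR_BGR2HSV); mm=cv2.inRange(hh,(5,150,80),(20,255,255))
    x,y=proj(nm,[*(f-.02*k),.022]).astype(int); ww=mm[y-25:y+25,x-30:x+30]; ys,xs=np.nonzero(ww)
    print(nm,'orange n',len(xs),'x',xs.min()+x-30,xs.max()+x-30,'y',ys.min()+y-25,ys.max()+y-25,'pred front corners',[proj(nm,[*(f+(-.028)*k+j*n),.022]).round(1) for j in(.045,-.045)])
E
```

```text
fin px (np.int64(305), np.int64(184))
.................
.................
.................
.................
........#........
.................
.......##........
...#...###.......
.#.##########....
..##.#####.......
......####.......
......####.......
.......###.......
.......####......
.......####......
.......####......
.......####......
.......###.......
.......####......
.......####......
.........##......
........##.......
.................
.................
.................
.................
fin front end in bay [-0.0823  0.0054] expect -0.08
top orange n 386 x 289 317 y 162 180 pred front corners [array([290. , 179.9]), array([318.5, 177. ])]
scene orange n 236 x 245 264 y 185 207 pred front corners [array([253.5, 204.8]), array([266.8, 187.8])]
```

```bash
python3 -c "
from bench import r
print(r.close_job())"
```

```text
the job is handed in; nothing more can be done
None
```

I handed the job in: the carton was released upright in the middle lane and the tray slid to the bay's rear stop (force rose and travel stalled; fin end within about 3 mm of its home position), but I did not see the carton again once it was inside the bay, and I viewed 11 pictures, one over the limit of 10.

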